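# Take the dried specula rack off its hook and register it in the bay

## Robot

A 7-joint arm with a two-finger parallel gripper is mounted at the origin on the work surface. World frame = base frame: x ahead of the robot, y to its left, z up, the work surface at z = 0. Lengths are in mm, angles in rad, forces in N, time in s.
With the tool pointing down it reaches from about 400 to 875 mm from the base axis. Payload 4.4 kg.
Tool frame: the origin (TCP) lies at the very end of the fingers, on their centre line; the grasp point (between the pads) lies 19 mm behind it (grip_depth is the distance from the TCP to the grasp point, in mm); z points along the fingers, y is the direction in which the jaws open and shut (so a half turn about z gives the same grasp; the last joint's range is limited). The gripper opens to 85 mm and grips with 20 to 120 N. Pads are 22 mm wide; open, the fingers measure 114 mm over their backs; the gripper's body (76 mm by 85 mm) begins 54 mm behind the grasp point. The pads swing forward as they close: fully open they stand 13 mm farther back than shut.
Start: joints at [1.137, 0.628, 0.038, 1.517, -0.027, 0.996, -0.02], TCP at [233.744, -606.532, 231.313] pointing down, gripper open.
Joint ranges: [-3.06, 3.06], [-0.37, 2.12], [-1.25, 1.32], [0.18, 2.47], [-1.1, 4.24], [0.23, 1.98], [-2.94, 2.94]. Speed limits (rad/s): [2.57, 2.57, 3.14, 3.14, 3.14, 3.14, 3.14].

## Interface

Orientations are given as [roll, pitch, yaw] about the fixed x, y, z axes, in that order (R = Rz(yaw) Ry(pitch) Rx(roll)).
In Python, from cell import read_state, get_image, finish_job, recognise, outline_of, grip_depth gives the robot as it stands. The module is installed in compiled form; this text tells all that it offers.
- The arm moves only by the tool send_rows, never from a script. Its argument "rows" is a list of rows, each a list of 5 numbers: the gripper command: -1 is shut, 1 is fully open, values between are in proportion, then the shift along the tool's x, y, z in m, then the turn about the tool's z in rad. In form: [[claw, tx, ty, tz, roll], ...]. A call has 1 to 12 rows; each row shifts and turns the pose as measured when the row begins, along the tool's axes as they then stand; what a row does not reach is not made up. A row lasts 1/12 s, in which the tool goes at most 41.7 mm and 7.16 degrees, less where a joint would pass 70% of its speed; a pose out of reach is approached as far as the arm can. A call with a gripper value outside its range is refused whole. The fingers move at their own pace and stop on an object; the grip force is fixed at half the most. Time passes only in rows, so rows that do not move let the fingers close. It gives the time, the measured TCP pose, the force and the opening at its end, in the units of the state.
- read_state(): the state, without advancing time (a new reading comes with each control period).
- get_image(name): name is "side" or "top"; returns a dict with "image" (420x560x3 uint8, blue, green, red), "z_map" (420x560 float32, mm along the optical axis (not along the pixel's ray), 0 where there is no reading), "K" (3x3 intrinsics, pixels), "R" (3x3) and "t" (3): a world point X has camera coordinates R X + t. Camera axes: x right, y down, z forward; pixel columns grow to the right and rows downward; lengths in mm; the calibration is good to about 2 mm. A picture is of the moment at which its call begins.
- finish_job(): hands the job in, once; it reports no verdict.
Trained networks look in a picture, given as the dict that the camera call returned (one of the last four; its "shot" number tells which), for a name from the list of things; names that differ only in an ending like _2 or _b are one class to them, and where a whole thing is asked for, a point or a joint stands for the part that bears it (a point fixed in the world has none). Each returns a list of dicts, best first, with "score" (0 to 1); they miss things now and then, are a little off and sometimes report something else, mostly with a low value. They report only what shows in the picture. A call takes as long as a camera call. They do not tell look-alikes from the thing itself.
- recognise(picture, query): "box" ([left, top, right, bottom] in pixels, round what is visible of it).
- outline_of(picture, query): "mask" (420x560 bool, what is visible of it) and "box" ([left, top, right, bottom] in pixels, round what is visible of it).
The state is a dict: "clock": time; "qpos": joint angles; "qd": joint speeds; "tau": joint torques, N m; "eef_pos": TCP position; "tool_rot": TCP orientation; "force": force on the tool from outside, world axes, zero at the start; "torque": the same for the moment, N m; "width": finger opening in mm.
Only numpy, scipy, OpenCV 4.12 (cv2) and the standard library are available. Lean on these libraries where they do the work, as an engineer would, in place of code of your own. Each camera call takes 0.05 s, during which the arm holds its last target.

## Task

The blue specula rack has dried on its hook: lift it up over the hook's tip and off, carry it upright to the white parking bay and, without dropping it, set it down flat on the bay about a finger's width clear of both dark stops, its long side facing the long stop. Then slide it along the bay floor until it sits square and snug against both stops, and let go. Leave the grey rack on its hook and the tuning fork and the white tip pot where they are.

Things in the scene. Friction and masses are not known exactly. Their poses are not given: they have to be found in the camera images.
- blue_rack: Blue rigid plastic rack, about 0.2 kg. Plate 80 (x) x 130 (y) x 10 mm with 2 x 4 round sockets (tops 16 mm above the underside). At y = +-60 mm a 10 mm square leg rises to a carrying bar along y: 10 mm thick in x, 130 mm long, underside 63 mm and top 72 mm above the plate's underside. Origin: centre of the plate's underside; z up. Both ends and both sides alike.
- blue_rack_tab (a point): Middle of the blue rack's grip tab, 97 mm above its origin, same axes. The tab stands on the middle of the bar: 24 (x) x 16 (y) mm, from 72 to 110 mm above the plate's underside. Pinch it from above on its two y faces, fingertips above the bar.
- blue_stand: Fixed stand the blue rack hangs on: white base 120 x 120 x 8 mm (x = -35 to +85 mm), post 20 mm wide at x = 60 to 65 mm, from it a flat level steel strip hook towards -x, 12 mm wide, 5 mm thick, top 83 mm above the counter. Origin on the counter under the bar's rest. As hung, the rack's underside is 20 mm above the counter, its axes within 0.1 rad of the stand's.
- blue_stand_hook (a point): Top face of the blue rack's hook strip where the bar rests, 83 mm above the counter; axes of the stand. The strip passes under the middle of the bar, between bar and plate; 42 mm are free between strip and sockets. The rack comes off by rising 17 to 40 mm and then moving 70 mm or more along -x of the stand.
- blue_stand_tip (a point): Top of the upturned tip that ends the blue rack's hook: 99 mm above the counter (16 mm above the strip's top), 5 mm thick, 12 mm wide, at x = -20 to -25 mm of the stand. Nothing on the stand is higher.
- grey_stand: Fixed stand of the grey rack, the same in shape and axes as the blue rack's stand.
- grey_rack: Grey plastic rack of the same shape and axes as the blue one, hanging on its own stand in the same way, to be left there. The top of its tab, the highest point, is 130 mm above the counter.
- bay: Fixed parking bay: white, slippery 3 mm floor plate on the counter (friction about 0.25) with two dark stops, 12 mm thick, standing 15 mm above it. Free floor: x = -65 to +65 mm, y = -90 to +92 mm. The long stop lies along y, its face at x = +65 mm (far side); the short one along x, its face at y = -90 mm (right side). The other two sides are open. Origin on the counter.
- bay_corner (a point): Inner corner of the bay where the two stop faces meet, on top of the floor plate; axes of the bay. A rack fully home has its origin at x = -40 mm, y = +65 mm, z = 0 of this point, its x axis parallel (or opposite) to the bay's x axis.
- tuning_fork: Nickel tuning fork lying flat on the counter on the robot's side of the task's things, 175 mm long (along its y: from -66 to +108 mm), up to 24 mm wide and 16 mm high. Origin under its yoke. Not to be moved.
- tip_pot: White ceramic tip pot, 84 mm across, 75 mm high, with a few black tips standing out by about 20 mm. Origin centre of its foot, on the counter beyond the task's things. Not to be moved.
Not all that is in view belongs to the job. What is shaped like the blue_stand but red is not meant. There is more than one size of the bay; the job needs the smaller.

How it is judged (in metres and radians):
On the way, in this order (a step that is already met when the one before it is completed fails the run):
1. the blue rack is off its hook: at least 65 mm from it, raised above the counter and upright (horizontal distance between blue_rack and blue_stand_hook above 0.065 m and height (world z) of blue_rack above 0.025 m and angle between blue_rack's own z axis and vertical below 0.35 rad and contact force between blue_rack and blue_stand below 0.05 N), for 0.1 s.
2. the blue rack stands flat on the bay floor, 4 to 50 mm short of both stops (x of blue_rack in the frame of bay_corner between -0.09 and -0.044 m and y of blue_rack in the frame of bay_corner between 0.069 and 0.115 m and z of blue_rack in the frame of bay_corner between -0.003 and 0.003 m and angle between blue_rack's own z axis and vertical below 0.05 rad and angle between the x axis of blue_rack and the x axis of bay, either way round below 0.3 rad), for 0.15 s.
At the end, for the whole second after the job is handed in: The blue rack lies flat on the bay floor (within 3 mm in height), at rest, within 2.5 mm of both stops and square to them within 0.03 rad; the grey rack hangs on its hook and the tuning fork and the tip pot are within 20 mm of where they were (x of blue_rack in the frame of bay_corner between -0.0425 and -0.0375 m and y of blue_rack in the frame of bay_corner between 0.0625 and 0.0675 m and z of blue_rack in the frame of bay_corner between -0.003 and 0.003 m and angle between the x axis of blue_rack and the x axis of bay, either way round below 0.03 rad and angle between blue_rack's own z axis and vertical below 0.03 rad and linear speed of blue_rack below 0.01 m/s and distance of each of grey_rack, tuning_fork, tip_pot from where it was at the start of the episode below 0.02 m); the robot touches nothing.
It fails at once if the blue rack falls or is knocked: faster than 0.45 m/s with no finger on it (linear speed of blue_rack above 0.45 m/s and contact force between blue_rack and the fingers below 0.02 N).
It fails at once if the blue rack is lowered into the corner from above instead of slid there (6 to 12 mm above the floor while within 3 mm of both stops) (x of blue_rack in the frame of bay_corner between -0.043 and -0.035 m and y of blue_rack in the frame of bay_corner between 0.06 and 0.068 m and z of blue_rack in the frame of bay_corner between 0.006 and 0.012 m).
It fails at once if the grey rack, the tuning fork or the tip pot is moved by more than 20 mm (distance of any of grey_rack, tuning_fork, tip_pot from where it was at the start of the episode above 0.02 m).
It also fails if it takes over 54 s, if anything falls off the work surface, if the arm or the gripper's body presses on something with over 40 N, if the wrist force passes 120 N, or if a joint passes its speed limit or range.

## Working session

There is one attempt and no reset: what is moved stays moved. The work goes in short steps, Python scripts to look and compute and a tool call to move; the robot and the scene stay as the last step left them, time stands still between calls to the robot, and variables do not carry over. Pictures are saved under pics/ and viewed, and the job is handed in when it is done.

Besides the shell and the picture viewer there is one more tool, called after "Request:" as name(argument=value, ...), one argument or row to a line, values as JSON. send_rows: Moves the arm, as the interface text tells. Its arguments: {"type":"object","properties":{"rows":{"type":"array"}},"required":["rows"]}

```bash
mkdir -p pics; python3 - <<'E'
from cell import *
import cv2,numpy as np,pickle
s=read_state();print({k:np.round(v,3) for k,v in s.items()},grip_depth)
for n in("side","top"):
    p=get_image(n);cv2.imwrite(f"pics/{n}0.png",p["image"])
    pickle.dump(p,open(f"{n}0.pkl","wb"))
    print(n,p["K"],p["R"],p["t"])
    for q in("blue_rack","blue_stand","grey_rack","grey_stand","bay","tuning_fork","tip_pot"):
        print(q,[(r["box"],round(r["score"],2)) for r in recognise(p,q)])
E
```

```text
{'clock': np.float64(0.0), 'qpos': array([ 1.137,  0.629,  0.038,  1.518, -0.027,  0.996, -0.02 ]), 'qd': array([-0.001,  0.   ,  0.   ,  0.   ,  0.002,  0.001, -0.001]), 'tau': array([-1.0000e-03, -5.6341e+01,  1.2260e+00, -1.9345e+01,  1.1000e-02,
        1.0000e-02,  0.0000e+00]), 'eef_pos': array([ 233.549, -605.92 ,  230.398]), 'tool_rot': array([-3.14 ,  0.   ,  0.368]), 'force': array([ 0.983, -0.089, -0.046]), 'torque': array([0.014, 0.058, 0.003]), 'width': np.float64(85.427)} 18.700000000000003
side [[474.76434089   0.         277.39736264]
 [  0.         474.76434089 205.92830387]
 [  0.           0.           1.        ]] [[-0.73268816 -0.6804445   0.01278061]
 [-0.51060109  0.53719463 -0.67134824]
 [ 0.44994954 -0.4984147  -0.74103185]] [ 325.62167034  330.79650723 1123.43381284]
blue_rack [([226.8, 187.0, 279.9, 235.6], 0.93), ([225.2, 258.6, 273.6, 302.8], 0.42)]
blue_stand [([332.5, 178.8, 382.4, 224.1], 0.69), ([220.2, 187.5, 275.8, 238.1], 0.56)]
grey_rack [([291.5, 135.3, 332.8, 181.8], 0.8)]
grey_stand [([281.6, 145.5, 324.5, 189.4], 0.57)]
bay [([164.5, 316.6, 29
[... 195 characters left out ...]
 [[386.98306324   0.         276.93502788]
 [  0.         386.98306324 200.75758431]
 [  0.           0.           1.        ]] [[-0.00779096 -0.99989754  0.0120088 ]
 [-0.99363133  0.00639102 -0.11249857]
 [ 0.1124103  -0.01280879 -0.99357932]] [ -15.66731286  481.3074706  1040.90998568]
blue_rack [([251.6, 163.8, 296.8, 191.0], 0.96)]
blue_stand [([343.8, 217.2, 392.4, 264.4], 0.86), ([256.2, 144.8, 297.3, 179.8], 0.69)]
grey_rack [([346.0, 152.2, 403.1, 186.7], 0.8)]
grey_stand [([342.4, 138.9, 383.0, 174.7], 0.93)]
bay [([90.6, 249.6, 184.4, 322.7], 0.92), ([134.9, 132.6, 215.0, 201.3], 0.87)]
tuning_fork [([183.9, 221.6, 247.6, 232.9], 0.58)]
tip_pot [([205.8, 99.5, 234.1, 136.7], 0.7)]
```

View pics/side0.png

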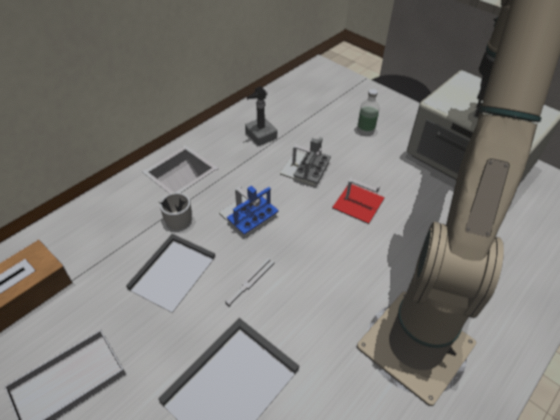

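View pics/top0.png

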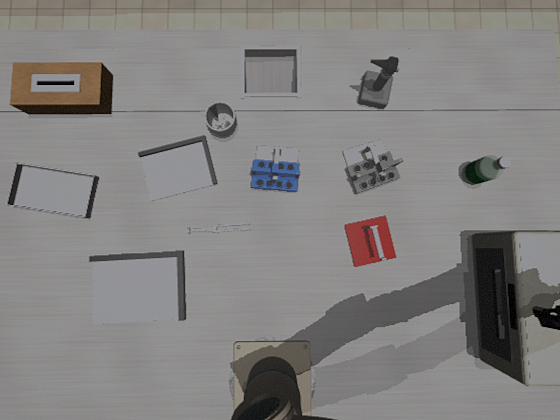

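```bash
python3 - <<'E'
import cv2,pickle
p=pickle.load(open("top0.pkl","rb"))["image"]
cv2.imwrite("pics/topcrop.png",cv2.resize(p[90:240,120:320],None,fx=4,fy=4,interpolation=cv2.INTER_CUBIC))
p=pickle.load(open("side0.pkl","rb"))["image"]
cv2.imwrite("pics/sidecrop.png",cv2.resize(p[170:320,120:320],None,fx=4,fy=4,interpolation=cv2.INTER_CUBIC))
E
```

```text
(no output)
```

View pics/topcrop.png

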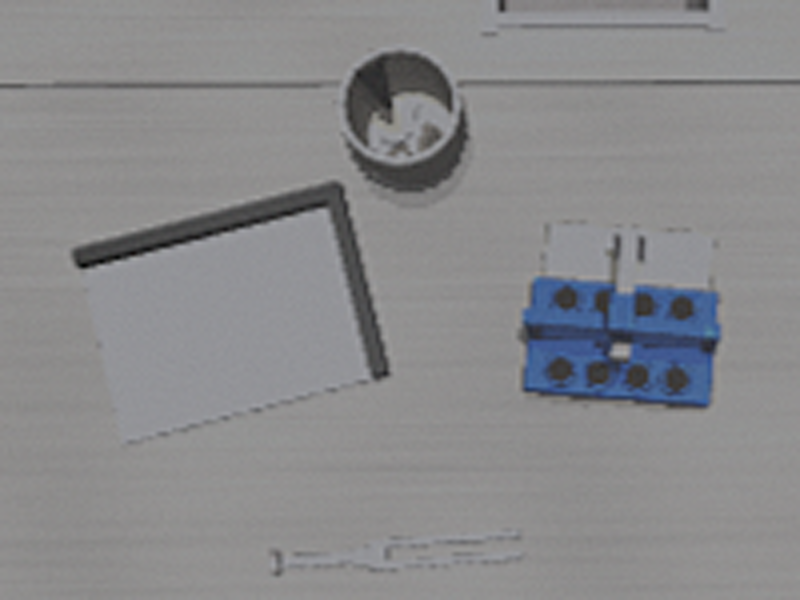

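View pics/sidecrop.png

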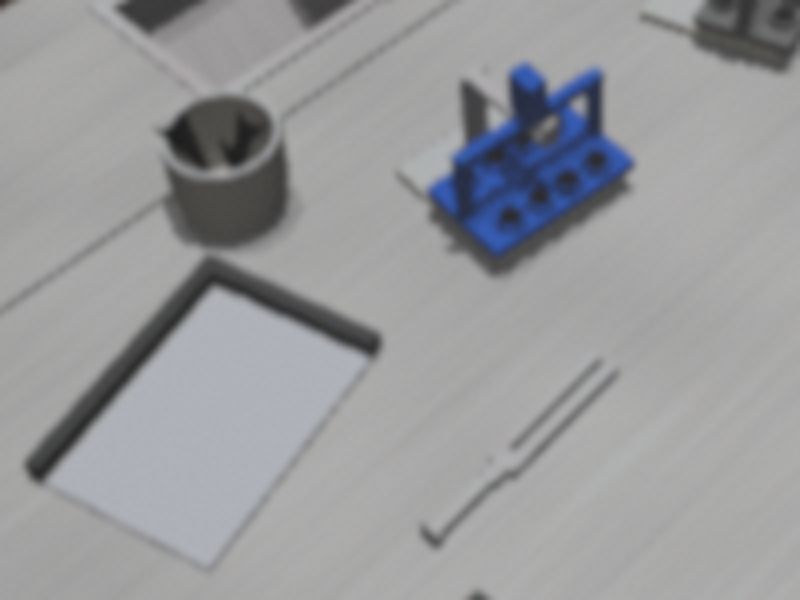

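```bash
cat > h.py <<'E'
import numpy as np,cv2,pickle
def cloud(p):
    z=p["z_map"].astype(float);K=p["K"]
    v,u=np.mgrid[:z.shape[0],:z.shape[1]]
    c=np.stack([(u-K[0,2])/K[0,0]*z,(v-K[1,2])/K[1,1]*z,z],-1)
    w=(c-p["t"])@p["R"]   # R^T(c-t)
    w[z<=0]=np.nan
    return w
def proj(p,X):
    c=np.atleast_2d(X)@p["R"].T+p["t"];return (c@p["K"].T)[:,:2]/c[:,2:]
def ray(p,uv,z):
    uv=np.atleast_2d(uv).astype(float)
    d=np.c_[(uv-p["K"][:2,2])/p["K"][0,0],np.ones(len(uv))]@p["R"]
    o=-p["R"].T@p["t"]
    return o+d*((z-o[2])/d[:,2])[:,None]
E
python3 - <<'E'
from h import *
for n in("top","side"):
    p=pickle.load(open(n+"0.pkl","rb"));w=cloud(p);im=p["image"].astype(int)
    blue=(im[...,0]-im[...,2]>50)&(im[...,0]-im[...,1]>25)
    x=w[blue];x=x[~np.isnan(x[:,0])];x=x[(x[:,2]>5)&(x[:,2]<150)]
    print(n,len(x),"hist z",np.histogram(x[:,2],bins=np.arange(0,150,10)))
    for a,b,l in((118,140,"tab"),(85,100,"bar"),(20,45,"plate")):
        y=x[(x[:,2]>a)&(x[:,2]<b)][:,:2].astype(np.float32)
        if len(y)>3:print(l,len(y),y.mean(0),cv2.minAreaRect(y),y.min(0),y.max(0))
    # bays: white floor
    boxes=dict(top=[(130,128,218,204),(86,245,190,327),(5,158,102,222)],side=[(124,230,219,314),(160,316,300,419)])[n]
    hsv=cv2.cvtColor(p["image"],cv2.COLOR_BGR2HSV)
    for b in boxes:
        m=np.zeros(blue.shape,bool);m[b[1]:b[3],b[0]:b[2]]=1
        dark=m&(hsv[...,2]<110)
        d=w[dark];d=d[~np.isnan(d[:,0])]
        print(b,"dark",len(d),cv2.minAreaRect(d[:,:2].astype(np.float32)),np.percentile(d[:,2],[5,50,95]))
E
```

```text
top 855 hist z (array([  0,   0, 201, 431,   8,   0,   0,   0,  16, 147,   0,   0,  27,
        25]), array([  0,  10,  20,  30,  40,  50,  60,  70,  80,  90, 100, 110, 120,
       130, 140]))
tab 52 [553.8478   -12.970412] ((553.8383178710938, -12.86459732055664), (14.484557151794434, 22.650131225585938), 81.79373168945312) [541.9497   -21.224106] [565.5324     -5.9427643]
bar 163 [554.1854  -13.19243] ((554.50537109375, -13.703201293945312), (126.87725830078125, 11.037792205810547), 84.55319213867188) [543.2473  -76.64823] [564.00037  49.1178 ]
plate 640 [547.61176  -14.024312] ((553.7816162109375, -13.751258850097656), (127.61119079589844, 78.66785430908203), 84.81767272949219) [510.12875 -78.7253 ] [596.1125    52.378616]
(130, 128, 218, 204) dark 646 ((588.7322998046875, 235.88587951660156), (160.37437438964844, 231.62974548339844), 21.08336639404297) [ 0.86356627 17.26481872 23.31890055]
(86, 245, 190, 327) dark 1076 ((248.02883911132812, 362.3763427734375), (190.652587890625, 253.1895294189453), 2.713495969772339) [ 1.3112791  22.61720407 26.24753563]
(5, 158, 102, 222) dark 5
[... 524 characters left out ...]
131 [553.41876   -7.022707] ((554.323486328125, -11.991752624511719), (128.5024871826172, 12.903117179870605), 84.83615112304688) [543.33075 -76.02172] [563.85974  51.90005]
plate 693 [545.5047     -6.7328377] ((554.0369262695312, -12.547866821289062), (130.96766662597656, 81.37163543701172), 84.93533325195312) [509.48526  -80.376976] [599.24554   55.146687]
(124, 230, 219, 314) dark 697 ((642.78271484375, 239.2190704345703), (236.61798095703125, 153.71368408203125), 69.27912902832031) [ 4.03122107 17.83482952 22.6834825 ]
(160, 316, 300, 419) dark 1601 ((248.40280151367188, 363.9290771484375), (183.63450622558594, 253.3657989501953), 2.5372400283813477) [ 7.78512013 23.87335145 27.70560285]
```

```bash
cat > bay.py <<'E'
from h import *
from scipy.optimize import minimize
def box(x0,x1,y0,y1,z0,z1):return np.array([(x,y,z) for x in(x0,x1) for y in(y0,y1) for z in(z0,z1)],float)
def tf(q,X):
    c,s=np.cos(q[2]),np.sin(q[2]);Y=X.copy();Y[:,0]=q[0]+c*X[:,0]-s*X[:,1];Y[:,1]=q[1]+s*X[:,0]+c*X[:,1];return Y
S=4
def rend(p,q,bx,off,shape):
    m=np.zeros(shape,np.uint8)
    for b in bx:
        uv=(proj(p,tf(q,b))-off)*S
        cv2.fillConvexPoly(m,cv2.convexHull(np.round(uv*16).astype(np.int32)),1,shift=4)
    return m
def fitbay(P,B,q0):
    L=[box(65,77,-102,92,0,18),box(-65,77,-102,-90,0,18)]
    dat=[]
    for p,b in zip(P,B):
        c=p["image"][b[1]:b[3],b[0]:b[2]];g=cv2.resize(cv2.cvtColor(c,cv2.COLOR_BGR2GRAY),None,fx=S,fy=S,interpolation=cv2.INTER_CUBIC)
        dat.append((p,np.array(b[:2])-0.5+0.5/S,g<118))
    def cost(q):
        r=0
        for p,o,m in dat:
            k=rend(p,q,L,o,m.shape)>0;r+=1-(k&m).sum()/(k|m).sum()
        return r
    best=None
    for dy in(-.1,0,.1):
        r=minimize(cost,np.array(q0)+[0,0,dy],method="Nelder-Mead",options=dict(initial_simplex=np.array(q0)+[0,0,dy]+np.array([[0,0,0],[15,0,0],[0,15,0],[0,0,.1]]),xatol=.02,fatol=1e-5))
        if best is None or r.fun<best.fun:best=r
    return best.x,best.fun
E
python3 - <<'E'
from bay import *
t=pickle.load(open("top0.pkl","rb"));s=pickle.load(open("side0.pkl","rb"))
bt=(130,128,221,206);bs=(124,230,221,314)
for n,P,B in(("top",[t],[bt]),("side",[s],[bs]),("both",[t,s],[bt,bs])):
    q,f=fitbay(P,B,[560,236,.26]);print(n,np.round(q,3),f,"corner",tf(q,np.array([[65.,-90,3]])))
q,f=fitbay([t,s],[bt,bs],[560,236,.26])
for n,p in(("t",t),("s",s)):
    im=cv2.resize(p["image"],None,fx=4,fy=4)
    for P in([[65,92,18],[65,-90,18],[-65,-90,18]],[[65,92,3],[-65,92,3],[-65,-90,3],[65,-90,3],[65,92,3]],[[77,92,18],[77,-102,18],[-65,-102,18]]):
        cv2.polylines(im,[np.int32((proj(p,tf(q,np.array(P,float)))+.5)*4)],False,(0,0,255),1)
    b=bt if n=="t" else bs
    cv2.imwrite(f"pics/bay{n}.png",im[b[1]*4:b[3]*4,b[0]*4:b[2]*4])
E
```

```text
top [5.72371e+02 2.64517e+02 2.56000e-01] 0.15927898402294138 corner [[658.04022747 193.90653195   3.        ]]
side [5.73487e+02 2.65232e+02 2.58000e-01] 0.17734892238343425 corner [[659.30041787 194.79721108   3.        ]]
both [5.72578e+02 2.64622e+02 2.55000e-01] 0.34395950590605984 corner [[658.14414325 193.88688781   3.        ]]
```

View pics/bayt.png

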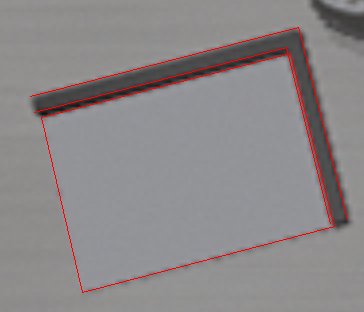

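View pics/bays.png

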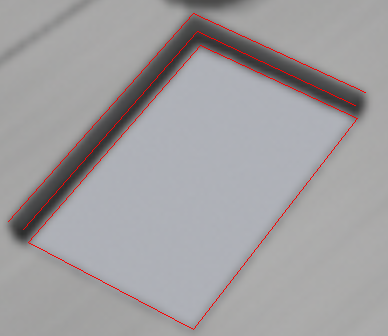

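```bash
cat > mv.py <<'E'
from cell import read_state
import numpy as np
def delta(tx,ty,tz,yaw):
    s=read_state();p=s["eef_pos"];y=s["tool_rot"][2]
    d=np.array([tx,ty,tz])-p;c,n=np.cos(y),np.sin(y)
    print("clk",round(s["clock"],2),"pos",p.round(1),"rot",s["tool_rot"].round(3),"F",s["force"].round(1),"w",round(s["width"],1))
    print("world d",d.round(1),"tool d mm",np.round([c*d[0]+n*d[1],n*d[0]-c*d[1],-d[2]],1),"roll",round((y-yaw+np.pi)%(2*np.pi)-np.pi,3))
E
python3 - <<'E'
from mv import *
delta(554,-12.7,230,-.09)
# after rotating
for yaw in(-.09,):
    d=np.array([554,-12.7])-np.array([233.5,-606]);c,n=np.cos(yaw),np.sin(yaw);print(c*d[0]+n*d[1],n*d[0]-c*d[1])
E
```

```text
clk 0.8 pos [ 233.7 -606.5  231.4] rot [ 3.142 -0.     0.368] F [-0.5  0.1  0. ] w 85.3
world d [320.3 593.8  -1.4] tool d mm [ 512.3 -439.     1.4] roll 0.458
265.8779076911642 -619.7048315139787
```

Request:
send_rows(
  rows=[
    [1,0,0,0,0.115],
    [1,0,0,0,0.115],
    [1,0,0,0,0.115],
    [1,0,0,0,0.113],
  ],
)

```text
clock: 1.13
eef_pos: [233.5, -606.7, 231.5]
tool_rot: [-3.141, -0.001, -0.109]
force: [-0.2, 0.4, 0.4]
width: 85.4
```

```bash
python3 -c "
from mv import *
delta(554,-12.7,200,-.09)"
```

```text
clk 1.13 pos [ 233.5 -606.7  231.5] rot [-3.141e+00 -1.000e-03 -1.090e-01] F [-0.2  0.4  0.4] w 85.4
world d [320.5 594.  -31.5] tool d mm [ 254.3 -625.2   31.5] roll -0.019
```

Request:
send_rows(
  rows=[
    [1,0.014,-0.0345,0,0],
    [1,0.014,-0.0345,0,0],
    [1,0.014,-0.0345,0,0],
    [1,0.014,-0.0345,0,0],
    [1,0.014,-0.0345,0,0],
    [1,0.014,-0.0345,0,0],
    [1,0.014,-0.0345,0,0],
    [1,0.014,-0.0345,0,0],
    [1,0.014,-0.0345,0,0],
    [1,0.014,-0.0345,0,0],
    [1,0.014,-0.0345,0,0],
    [1,0.014,-0.0345,0,0],
  ],
)

```text
clock: 2.13
eef_pos: [452.0, -209.8, 229.2]
tool_rot: [3.13, -0.003, -0.133]
force: [-0.1, 0.0, 0.1]
width: 85.7
```

```bash
python3 -c "
from mv import *
delta(554,-12.7,200,-.09)"
```

```text
clk 2.13 pos [ 452.  -209.8  229.2] rot [ 3.13e+00 -3.00e-03 -1.33e-01] F [-0.1  0.   0.1] w 85.7
world d [102.  197.1 -29.2] tool d mm [  74.9 -208.9   29.2] roll -0.043
```

Request:
send_rows(
  rows=[
    [1,0.012,-0.035,0,-0.02],
    [1,0.012,-0.035,0.005,-0.02],
    [1,0.012,-0.035,0.005,0],
    [1,0.012,-0.034,0.005,0],
    [1,0.012,-0.03,0.005,0],
    [1,0.01,-0.02,0.005,0],
    [1,0.005,-0.01,0.005,0],
    [1,0,0,0,0],
  ],
)

```text
clock: 2.8
eef_pos: [556.0, 1.6, 198.1]
tool_rot: [3.135, -0.011, -0.076]
force: [-0.1, -0.0, -0.8]
width: 85.6
```

```bash
python3 - <<'E'
from mv import *
from cell import *
import cv2
delta(554,-12.7,200,-.09)
for n in("top","side"):
    p=get_image(n)["image"]
    c=p[90:240,200:400] if n=="top" else p[110:260,170:370]
    cv2.imwrite(f"pics/{n}1.png",cv2.resize(c,None,fx=4,fy=4,interpolation=cv2.INTER_CUBIC))
E
```

```text
clk 2.8 pos [556.    1.6 198.1] rot [ 3.135 -0.011 -0.076] F [-0.1 -0.  -0.8] w 85.6
world d [ -2.  -14.3   1.9] tool d mm [-1.  14.4 -1.9] roll 0.014
```

View pics/side1.png

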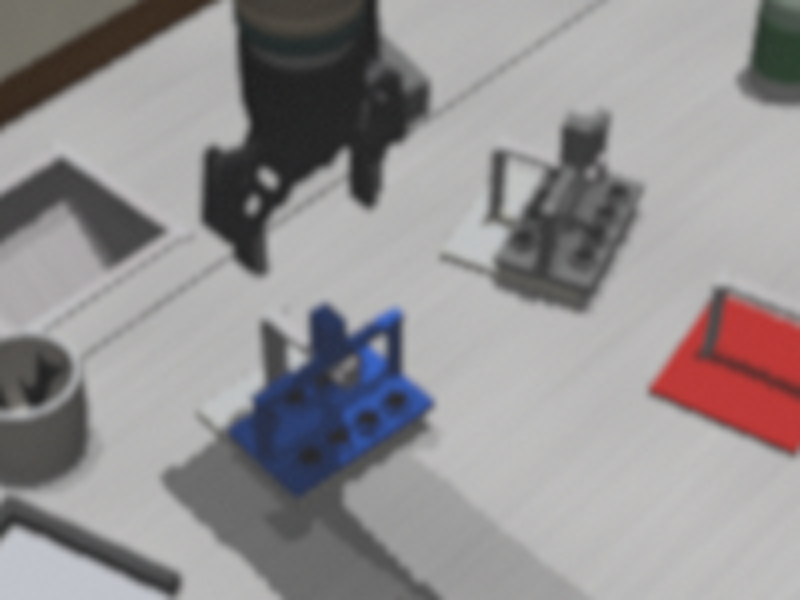

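View pics/top1.png

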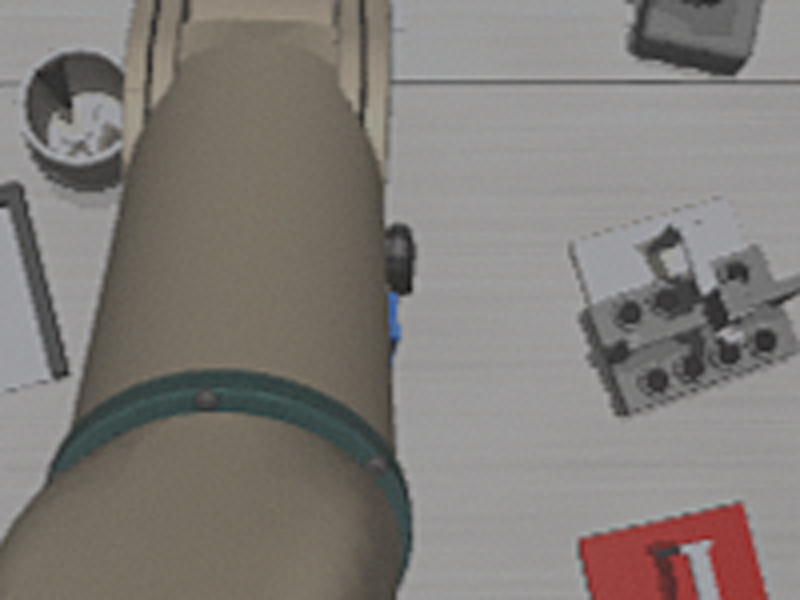

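Request:
send_rows(
  rows=[
    [1,-0.001,0.014,0,0.01],
    [1,0,0,0,0],
    [1,0,0,0,0],
  ],
)

```text
clock: 3.15
eef_pos: [550.7, -23.9, 199.9]
tool_rot: [3.13, -0.011, -0.099]
force: [0.7, -0.2, -0.5]
width: 85.3
```

```bash
python3 -c "
from mv import *
delta(554,-12.7,98.5,-.09)"
```

```text
clk 3.15 pos [550.7 -23.9 199.9] rot [ 3.13  -0.011 -0.099] F [ 0.7 -0.2 -0.5] w 85.3
world d [   3.3   11.2 -101.4] tool d mm [  2.2 -11.4 101.4] roll -0.009
```

Request:
send_rows(
  rows=[
    [1,0,0,0,0],
    [1,0,0,0,0],
  ],
)

```text
clock: 3.32
eef_pos: [549.9, -27.9, 200.7]
tool_rot: [3.129, -0.011, -0.106]
force: [0.7, -0.3, -0.0]
width: 85.4
```

```bash
python3 -c "
from mv import *
delta(554,-12.7,98.5,-.09);print(read_state()['qd'].round(3))"
```

```text
clk 3.32 pos [549.9 -27.9 200.7] rot [ 3.129 -0.011 -0.106] F [ 0.7 -0.3 -0. ] w 85.4
world d [   4.1   15.2 -102.2] tool d mm [  2.5 -15.6 102.2] roll -0.016
[ 0.019 -0.009  0.012  0.009  0.001 -0.001  0.004]
```

Request:
send_rows(
  rows=[
    [1,0.001,-0.008,0.01,-0.008],
    [1,0,0,0.015,0],
    [1,0,0,0.01,0],
    [1,0,0,0,0],
    [1,0,0,0,0],
  ],
)

```text
clock: 3.73
eef_pos: [552.7, -19.6, 163.4]
tool_rot: [3.13, -0.013, -0.098]
force: [0.8, -0.5, 1.0]
width: 85.2
```

```bash
python3 -c "
from mv import *
delta(554,-12.7,98.5,-.09);print(read_state()['qd'].round(3))"
```

```text
clk 3.73 pos [552.7 -19.6 163.4] rot [ 3.13  -0.013 -0.098] F [ 0.8 -0.5  1. ] w 85.2
world d [  1.3   6.9 -64.9] tool d mm [ 0.6 -7.  64.9] roll -0.008
[-0.007  0.024 -0.009  0.013 -0.003 -0.01   0.001]
```

Request:
send_rows(
  rows=[
    [1,0.001,-0.007,0.01,-0.008],
    [1,0,0,0.018,0],
    [1,0,0,0.015,0],
    [1,0,0,0.01,0],
    [1,0,0,0,0],
    [1,0,0,0,0],
  ],
)

```text
clock: 4.23
eef_pos: [557.3, -9.1, 107.4]
tool_rot: [3.132, -0.016, -0.085]
force: [0.8, 0.3, 0.1]
width: 85.4
```

```bash
python3 -c "
from mv import *
delta(554,-12.7,98.5,-.09);print(read_state()['qd'].round(3))"
```

```text
clk 4.23 pos [557.3  -9.1 107.4] rot [ 3.132 -0.016 -0.085] F [0.8 0.3 0.1] w 85.4
world d [-3.3 -3.6 -8.9] tool d mm [-3.   3.9  8.9] roll 0.005
[-0.004  0.019 -0.004  0.006 -0.001 -0.007 -0.001]
```

Request:
send_rows(
  rows=[
    [1,-0.002,0.002,0.006,0],
    [1,0,0,0,0],
    [1,0,0,0,0],
  ],
)

```text
clock: 4.48
eef_pos: [556.0, -10.8, 102.1]
tool_rot: [3.132, -0.018, -0.084]
force: [-0.5, 0.3, -0.2]
width: 85.5
```

```bash
python3 - <<'E'
from mv import *
from cell import *
import cv2
delta(554,-12.7,98.5,-.09);print(read_state()['qd'].round(3))
p=get_image("side")["image"]
cv2.imwrite(f"pics/side2.png",cv2.resize(p[150:260,200:320],None,fx=5,fy=5,interpolation=cv2.INTER_CUBIC))
E
```

```text
clk 4.48 pos [556.  -10.8 102.1] rot [ 3.132 -0.018 -0.084] F [-0.5  0.3 -0.2] w 85.5
world d [-2.  -1.9 -3.6] tool d mm [-1.8  2.1  3.6] roll 0.006
[ 0.003  0.002  0.003  0.011  0.002 -0.003  0.003]
```

View pics/side2.png

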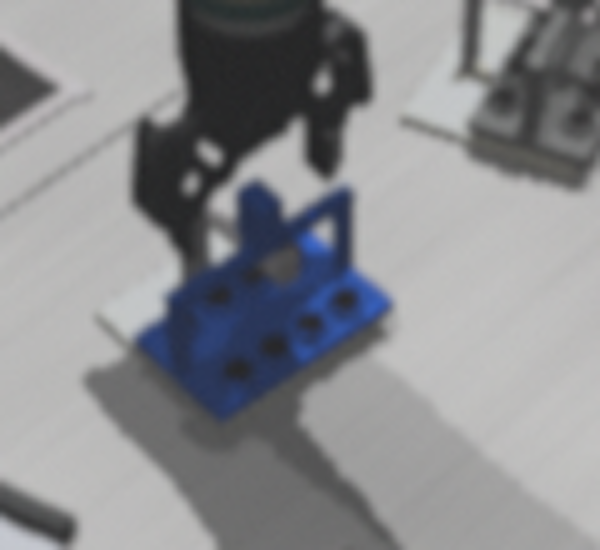

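Request:
send_rows(
  rows=[
    [1,-0.0015,0.001,0.002,0],
    [0,0,0,0,0],
    [-1,0,0,0,0],
    [-1,0,0,0,0],
    [-1,0,0,0,0],
    [-1,0,0,0,0],
    [-1,0,0,0,0],
    [-1,0,0,0,0],
    [-1,0,0,0,0],
    [-1,0,0,0,0],
  ],
)

```text
clock: 5.37
eef_pos: [555.3, -12.0, 101.7]
tool_rot: [3.133, -0.021, -0.085]
force: [-0.5, 0.2, 0.1]
width: 15.2
```

```bash
python3 - <<'E'
from mv import *
from cell import *
import cv2
delta(554,-12.7,98.5,-.09);print(read_state()['qd'].round(3))
p=get_image("side")["image"]
cv2.imwrite(f"pics/side3.png",cv2.resize(p[150:260,200:320],None,fx=5,fy=5,interpolation=cv2.INTER_CUBIC))
E
```

```text
clk 5.37 pos [555.3 -12.  101.7] rot [ 3.133 -0.021 -0.085] F [-0.5  0.2  0.1] w 15.2
world d [-1.3 -0.7 -3.2] tool d mm [-1.2  0.8  3.2] roll 0.005
[-0.001 -0.     0.001 -0.     0.001  0.     0.001]
```

View pics/side3.png

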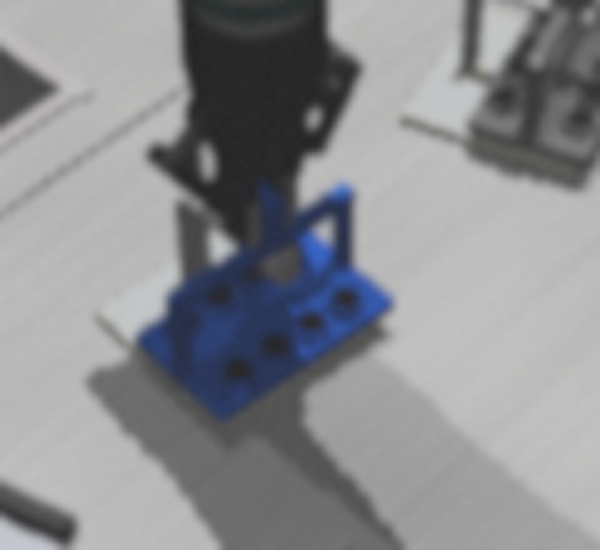

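Request:
send_rows(
  rows=[
    [-1,0,0,-0.005,0],
    [-1,0,0,-0.008,0],
    [-1,0,0,-0.007,0],
    [-1,0,0,-0.004,0],
    [-1,0,0,0,0],
    [-1,0,0,0,0],
  ],
)

```text
clock: 5.92
eef_pos: [553.7, -11.7, 127.7]
tool_rot: [3.132, -0.019, -0.085]
force: [-0.0, -1.0, -2.0]
width: 14.9
```

```bash
python3 - <<'E'
from mv import *
from cell import *
import cv2
delta(555.3,-12,129,-.085);print(read_state()['qd'].round(3))
p=get_image("side")["image"]
cv2.imwrite(f"pics/side4.png",cv2.resize(p[150:260,200:320],None,fx=5,fy=5,interpolation=cv2.INTER_CUBIC))
E
```

```text
clk 5.92 pos [553.7 -11.7 127.7] rot [ 3.132 -0.019 -0.085] F [-0. -1. -2.] w 14.9
world d [ 1.6 -0.3  1.3] tool d mm [ 1.7  0.2 -1.3] roll 0.0
[-0.001 -0.014  0.001 -0.005  0.001  0.006  0.   ]
```

View pics/side4.png

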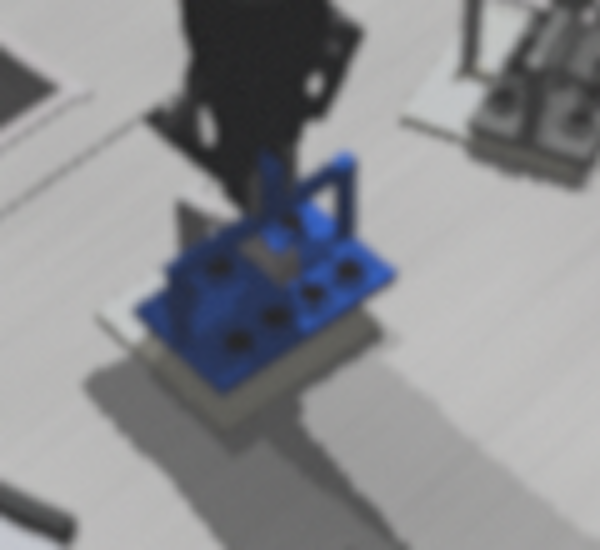

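Request:
send_rows(
  rows=[
    [-1,-0.01,0,0,0],
    [-1,-0.016,0,-0.001,0],
    [-1,-0.018,0,0,0],
    [-1,-0.018,0,0,0],
  ],
)

```text
clock: 6.3
eef_pos: [495.1, -6.7, 127.2]
tool_rot: [3.132, -0.026, -0.085]
force: [0.5, 0.9, -1.8]
width: 14.7
```

```bash
python3 - <<'E'
from mv import *
delta(448,-3,129,-.085)
E
```

```text
clk 6.3 pos [495.1  -6.7 127.2] rot [ 3.132 -0.026 -0.085] F [ 0.5  0.9 -1.8] w 14.7
world d [-47.1   3.7   1.8] tool d mm [-47.3   0.3  -1.8] roll 0.0
```

Request:
send_rows(
  rows=[
    [-1,-0.018,0,-0.001,0],
    [-1,-0.016,0,-0.001,0],
    [-1,-0.008,0,0,0],
    [-1,0,0,0,0],
    [-1,0,0,-0.005,0],
    [-1,0,0,-0.01,0],
    [-1,0,0,-0.012,0],
    [-1,0,0,-0.01,0],
    [-1,0,0,0,0],
    [-1,0,0,0,0],
  ],
)

```text
clock: 7.13
eef_pos: [452.8, -2.7, 167.4]
tool_rot: [3.132, -0.028, -0.085]
force: [-0.2, 0.5, -2.7]
width: 15.4
```

```bash
python3 - <<'E'
from mv import *
from cell import *
import cv2
q=[.0,0]
c=np.array([658.5,194.2]);y=.256
R=np.array([[np.cos(y),-np.sin(y)],[np.sin(y),np.cos(y)]])
print("home",c+R@[-40,65],"set",c+R@[-60,85])
delta(*(c+R@[-60,85]),165,.256)
p=get_image("side")["image"]
cv2.imwrite(f"pics/side5.png",p)
E
```

```text
home [603.34473587 246.953169  ] set [578.93226563 261.23712141]
clk 7.13 pos [452.8  -2.7 167.4] rot [ 3.132 -0.028 -0.085] F [-0.2  0.5 -2.7] w 15.4
world d [126.1 264.   -2.4] tool d mm [ 103.2 -273.7    2.4] roll -0.341
```

View pics/side5.png

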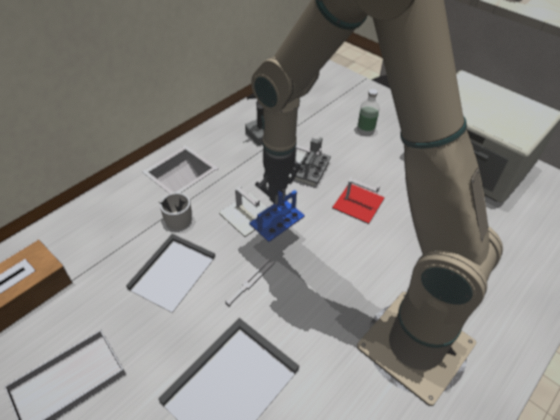

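Request:
send_rows(
  rows=[
    [-1,0,-0.012,-0.004,0],
    [-1,0,-0.02,-0.004,0],
    [-1,0,-0.025,0,0],
    [-1,0,-0.025,0,-0.03],
    [-1,0.005,-0.025,0,-0.05],
    [-1,0.008,-0.025,0,-0.05],
    [-1,0.01,-0.022,0,-0.05],
  ],
)

```text
clock: 7.77
eef_pos: [484.3, 149.4, 170.5]
tool_rot: [3.122, -0.02, 0.087]
force: [0.4, 0.9, -2.9]
width: 15.2
```

```bash
python3 - <<'E'
from mv import *
delta(578.9,261.2,165,.256)
E
```

```text
clk 7.77 pos [484.3 149.4 170.5] rot [ 3.122 -0.02   0.087] F [ 0.4  0.9 -2.9] w 15.2
world d [ 94.6 111.8  -5.5] tool d mm [ 104.  -103.1    5.5] roll -0.169
```

Request:
send_rows(
  rows=[
    [-1,0.018,-0.018,0,-0.05],
    [-1,0.022,-0.014,0,-0.04],
    [-1,0.022,-0.012,0,-0.02],
    [-1,0.016,-0.008,0,0],
    [-1,0.008,-0.004,0,0],
    [-1,0,0,0,0],
    [-1,0,0,0,0],
    [-1,0,0,0,0],
  ],
)

```text
clock: 8.43
eef_pos: [562.7, 230.1, 162.3]
tool_rot: [3.123, -0.01, 0.216]
force: [-0.1, 0.2, -2.1]
width: 15.1
```

```bash
python3 - <<'E'
from mv import *
delta(578.9,261.2,165,.256)
E
```

```text
clk 8.43 pos [562.7 230.1 162.3] rot [ 3.123 -0.01   0.216] F [-0.1  0.2 -2.1] w 15.1
world d [16.2 31.1  2.7] tool d mm [ 22.4 -26.9  -2.7] roll -0.04
```

Request:
send_rows(
  rows=[
    [-1,0.008,-0.01,0,-0.015],
    [-1,0.008,-0.01,0,-0.015],
    [-1,0.004,-0.005,0,-0.005],
    [-1,0,0,0,0],
    [-1,0,0,0,0],
    [-1,0,0,0,0],
  ],
)

```text
clock: 8.93
eef_pos: [573.7, 255.8, 160.5]
tool_rot: [3.119, -0.002, 0.249]
force: [0.4, 0.8, -1.7]
width: 15.1
```

```bash
python3 - <<'E'
from mv import *
from cell import *
import cv2
delta(578.9,261.2,165,.256)
for n in("top","side"):
    p=get_image(n)["image"];c=p[90:240,100:300] if n=="top" else p[170:320,100:300]
    cv2.imwrite(f"pics/{n}6.png",cv2.resize(c,None,fx=4,fy=4,interpolation=cv2.INTER_CUBIC))
E
```

```text
clk 8.93 pos [573.7 255.8 160.5] rot [ 3.119e+00 -2.000e-03  2.490e-01] F [ 0.4  0.8 -1.7] w 15.1
world d [5.2 5.4 4.5] tool d mm [ 6.4 -4.  -4.5] roll -0.007
```

View pics/side6.png

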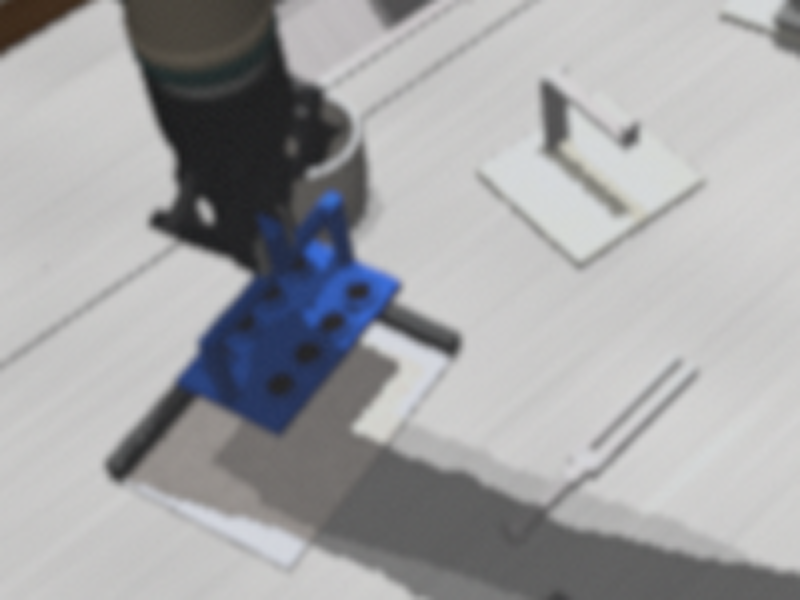

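View pics/top6.png

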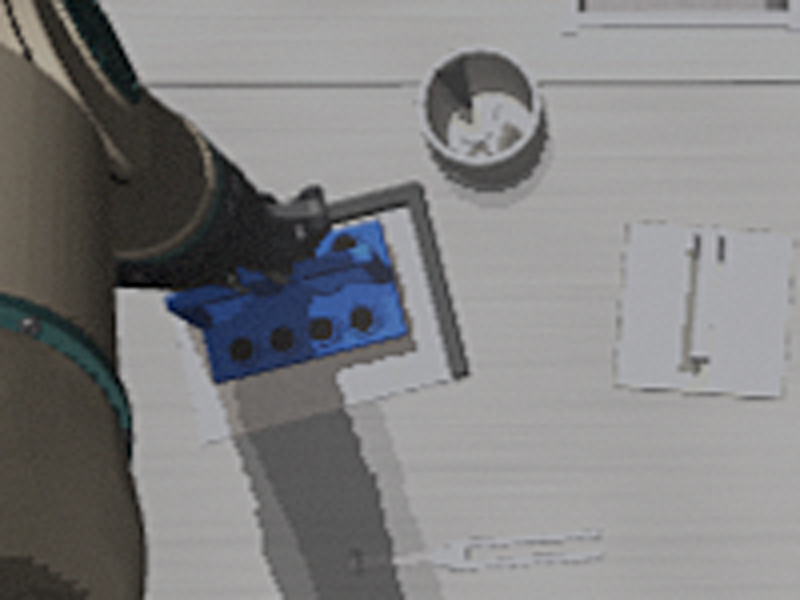

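```bash
cat > rk.py <<'E'
from h import *
from cell import get_image,read_state
C=np.array([658.5,194.2]);Y=.256
def rack(n,zo):
    p=get_image(n);w=cloud(p);im=p["image"].astype(int)
    b=(im[...,0]-im[...,2]>40)&(im[...,0]-im[...,1]>20)
    x=w[b];x=x[~np.isnan(x[:,0])]
    c,s=np.cos(Y),np.sin(Y)
    for l,a,d in(("plate",5,22),("bar",66,78)):
        y=x[(x[:,2]>zo+a)&(x[:,2]<zo+d)]
        if len(y)<10: print(n,l,len(y));continue
        q=y[:,:2]-C;q=np.c_[c*q[:,0]+s*q[:,1],-s*q[:,0]+c*q[:,1]]
        r=cv2.minAreaRect(q.astype(np.float32))
        A=np.c_[q,np.ones(len(q))]
        top=y[:,2]
        # plane tilt from plate
        k=np.linalg.lstsq(A,top,rcond=None)[0]
        print(n,l,len(y),"rect centre",np.round(r[0],1),"size",np.round(r[1],1),"ang",round(r[2],1),"slope bayx,bayy",k[:2].round(3),"z",np.percentile(top,[5,50,95]).round(1))
E
python3 - <<'E'
from rk import *
z=read_state()["eef_pos"][2]-101.7+20
print(z)
rack("top",z);rack("side",z)
E
```

```text
78.89915730426087
top plate 810 rect centre [-69.9  76.7] size [127.6  79.1] ang 89.6 slope bayx,bayy [-0.025 -0.021] z [85.7 89.4 96.1]
top bar 131 rect centre [-68.   77.4] size [127.5  10.2] ang 89.7 slope bayx,bayy [ 0.057 -0.019] z [147.2 150.8 153.8]
side plate 992 rect centre [-71.6  78.1] size [131.4  78.5] ang 89.1 slope bayx,bayy [-0.022 -0.019] z [87.3 91.3 98.2]
side bar 145 rect centre [-70.2  78.4] size [ 14.  132.2] ang 2.0 slope bayx,bayy [ 0.15  -0.009] z [147.5 151.7 154.5]
```

Request:
send_rows(
  rows=[
    [-1,0.004,-0.003,0.006,0],
    [-1,0.003,-0.002,0.012,0],
    [-1,0,0,0.012,0],
    [-1,0,0,0.012,0],
    [-1,0,0,0.008,0],
    [-1,0,0,0.004,0],
    [-1,0,0,0,0],
    [-1,0,0,0,0],
  ],
)

```text
clock: 9.8
eef_pos: [581.1, 261.6, 100.0]
tool_rot: [3.119, -0.002, 0.248]
force: [0.7, 0.1, -2.9]
width: 14.8
```

```bash
python3 - <<'E'
from rk import *
from mv import delta
delta(578.9,261.2,84.7,.256)
z=read_state()["eef_pos"][2]-101.7+20
rack("top",z);rack("side",z)
E
```

```text
clk 9.8 pos [581.1 261.6 100. ] rot [ 3.119e+00 -2.000e-03  2.480e-01] F [ 0.7  0.1 -2.9] w 14.8
world d [ -2.2  -0.4 -15.3] tool d mm [-2.2 -0.2 15.3] roll -0.008
top plate 704 rect centre [-61.1  80.9] size [128.3  79.2] ang 89.5 slope bayx,bayy [-0.022 -0.018] z [25.2 28.7 35.3]
top bar 107 rect centre [-59.4  82.1] size [127.8  10.8] ang 89.8 slope bayx,bayy [ 0.002 -0.014] z [86.5 89.9 93. ]
side plate 936 rect centre [-64.4  81.6] size [133.9  78.8] ang 87.0 slope bayx,bayy [-0.025 -0.019] z [26.7 31.  37.9]
side bar 139 rect centre [-60.2  83.1] size [ 13.  131.1] ang 0.3 slope bayx,bayy [ 0.078 -0.009] z [85.1 91.3 94.9]
```

Request:
send_rows(
  rows=[
    [-1,0,0,0.005,0],
    [-1,0,0,0.005,0],
    [-1,0,0,0.002,0],
    [-1,0,0,0,0],
    [-1,0,0,0,0],
  ],
)

```text
clock: 10.32
eef_pos: [582.8, 262.1, 89.4]
tool_rot: [3.12, -0.007, 0.248]
force: [0.2, -0.1, -1.7]
width: 15.0
```

Request:
send_rows(
  rows=[
    [-1,0,0,0.002,0],
    [-1,0,0,0.001,0],
  ],
)

```text
clock: 10.48
eef_pos: [583.1, 262.1, 86.6]
tool_rot: [3.121, -0.007, 0.248]
force: [-0.1, -0.2, -2.5]
width: 15.3
```

Request:
send_rows(
  rows=[
    [-1,0,0,0.001,0],
    [-1,0,0,0.001,0],
  ],
)

```text
clock: 10.65
eef_pos: [583.4, 261.7, 85.7]
tool_rot: [3.12, -0.008, 0.248]
force: [-3.0, -2.4, 7.8]
width: 14.9
```

Request:
send_rows(
  rows=[
    [-1,0,0,0.001,0],
    [-1,0,0,0.001,0],
  ],
)

```text
clock: 10.82
eef_pos: [583.3, 261.8, 85.8]
tool_rot: [3.121, -0.008, 0.248]
force: [-2.9, -1.6, 4.4]
width: 15.1
```

```bash
python3 - <<'E'
from rk import *
z=3
rack("top",z);rack("side",z)
print(read_state()["force"],read_state()["eef_pos"])
for n in("top","side"):
    p=get_image(n)["image"];c=p[90:240,100:300] if n=="top" else p[200:320,110:260]
    cv2.imwrite(f"pics/{n}7.png",cv2.resize(c,None,fx=4,fy=4,interpolation=cv2.INTER_CUBIC))
E
```

```text
top plate 682 rect centre [-58.1  80.9] size [127.2  79.1] ang 89.5 slope bayx,bayy [-0.016 -0.014] z [10.7 14.6 21.2]
top bar 102 rect centre [-57.1  81.3] size [127.   10.3] ang 89.6 slope bayx,bayy [-0.097 -0.016] z [72.2 76.3 78.7]
side plate 902 rect centre [-61.   81.7] size [134.8  78.4] ang 87.1 slope bayx,bayy [-0.019 -0.01 ] z [12.4 16.6 23. ]
side bar 138 rect centre [-59.6  83.5] size [ 15.2 130.8] ang 0.9 slope bayx,bayy [ 0.222 -0.011] z [71.  76.7 80.3]
[-1.52515724 -1.89923865  6.376188  ] [583.35825609 261.75549284  85.79150368]
```

View pics/side7.png

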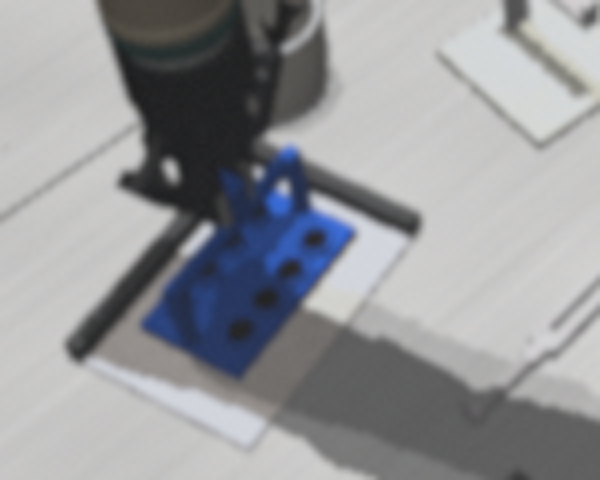

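View pics/top7.png

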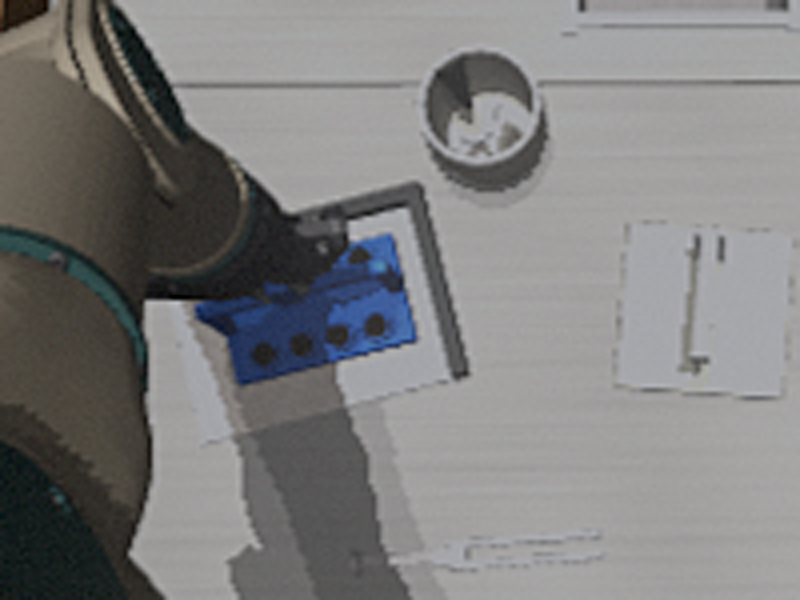

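Request:
send_rows(
  rows=[
    [-0.3,0,0,0,0],
    [-0.3,0,0,0,0],
    [-0.3,0,0,0,0],
    [-0.3,0,0,0,0],
    [-1,0,0,0,0],
    [-1,0,0,0,0],
    [-1,0,0,0,0],
    [-1,0,0,0,0],
    [-1,0,0,0,0],
  ],
)

```text
clock: 11.77
eef_pos: [585.1, 263.0, 87.4]
tool_rot: [3.122, -0.013, 0.248]
force: [0.0, -0.5, 1.8]
width: 15.1
```

```bash
python3 - <<'E'
from rk import *
z=3
rack("top",z);rack("side",z)
print(read_state()["force"],read_state()["eef_pos"])
E
```

```text
top plate 673 rect centre [-58.   81.8] size [127.8  80.5] ang 89.6 slope bayx,bayy [-0.008 -0.021] z [10.3 14.1 20.9]
top bar 113 rect centre [-57.8  82.4] size [ 10.3 127.9] ang 0.4 slope bayx,bayy [-0.01  -0.011] z [71.7 75.1 78.3]
side plate 909 rect centre [-58.9  69. ] size [ 82.4 160.3] ang 0.7 slope bayx,bayy [-0.013 -0.016] z [12.3 16.  22.1]
side bar 141 rect centre [-61.1  83.5] size [ 14.5 132.8] ang 0.9 slope bayx,bayy [ 0.047 -0.002] z [70.4 76.5 79.5]
[-0.55878406  0.42555227  1.49902115] [585.14587957 263.00730174  87.4545919 ]
```

Request:
send_rows(
  rows=[
    [-1,0.003,0,0.0005,0],
    [-1,0.003,0,0.0005,0],
    [-1,0.003,0,0.0005,0],
    [-1,0,0,0,0],
  ],
)

```text
clock: 12.2
eef_pos: [591.2, 264.5, 87.7]
tool_rot: [3.122, -0.006, 0.249]
force: [0.5, 1.2, -0.9]
width: 14.8
```

```bash
cat > st.py <<'E'
from mv import *
s=read_state();p=s["eef_pos"];d=p[:2]-[658.5,194.2];c,n=np.cos(.256),np.sin(.256)
f=s["force"]
print("clk",round(s["clock"],2),"tcp bay",np.round([c*d[0]+n*d[1],-n*d[0]+c*d[1]],1),"z",p[2].round(1),"rot",s["tool_rot"].round(3),"Fbay",np.round([c*f[0]+n*f[1],-n*f[0]+c*f[1],f[2]],1),"T",s["torque"].round(2),s["width"].round(1))
E
python3 st.py
```

```text
Traceback (most recent call last):
  File "st.py", line 4, in <module>
    print("clk",round(s["clock"],2),"tcp bay",np.round([c*d[0]+n*d[1],-n*d[0]+c*d[1]],1),"z",p[2].round(1),"rot",s["tool_rot"].round(3),"Fbay",np.round([c*f[0]+n*f[1],-n*f[0]+c*f[1],f[2]],1),"T",s["torque"].round(2),s["width"].round(1))
                                                                                                                                                                                                                        ^^^^^^^^^^^^^^^^
AttributeError: 'float' object has no attribute 'round'
```

Request:
send_rows(
  rows=[
    [-1,0.003,0,0.001,0],
    [-1,0.003,0,0.001,0],
    [-1,0.002,0,0.0005,0],
    [-1,0,0,0,0],
  ],
)

```text
clock: 12.53
eef_pos: [597.2, 265.8, 87.8]
tool_rot: [3.122, -0.001, 0.249]
force: [-0.9, 0.6, -1.3]
width: 15.2
```

```bash
sed -i 's/s\["width"\].round(1)/round(s["width"],1)/' st.py; python3 st.py
```

```text
clk 12.53 tcp bay [-41.2  84.8] z 87.8 rot [ 3.122e+00 -1.000e-03  2.490e-01] Fbay [-0.7  0.8 -1.3] T [0.25 0.04 0.02] 15.2
```

Request:
send_rows(
  rows=[
    [-1,0,0,0.002,0],
    [-1,0,0,0.002,0],
    [-1,0,0,0.001,0],
  ],
)

```text
clock: 12.78
eef_pos: [597.6, 265.6, 87.5]
tool_rot: [3.122, -0.002, 0.249]
force: [-3.5, -0.5, 5.6]
width: 14.9
```

```bash
python3 st.py
```

```text
clk 12.78 tcp bay [-40.8  84.5] z 87.5 rot [ 3.122e+00 -2.000e-03  2.490e-01] Fbay [-3.6  0.4  5.6] T [0.44 0.69 0.16] 14.9
```

Request:
send_rows(
  rows=[
    [-1,0.003,0,0.0005,0],
    [-1,0.003,0,0.0005,0],
    [-1,0.002,0,0.0005,0],
  ],
)

```text
clock: 13.03
eef_pos: [603.2, 266.9, 87.6]
tool_rot: [3.122, 0.003, 0.25]
force: [-6.7, -2.6, 13.7]
width: 15.3
```

```bash
python3 st.py
```

```text
clk 13.03 tcp bay [-35.1  84.3] z 87.6 rot [3.122e+00 3.000e-03 2.500e-01] Fbay [-7.1 -0.8 13.7] T [-0.02  1.68  0.2 ] 15.3
```

Request:
send_rows(
  rows=[
    [-1,0.002,0,0.0005,0],
    [-1,0.002,0,0.0005,0],
  ],
)

```text
clock: 13.2
eef_pos: [603.7, 267.0, 87.8]
tool_rot: [3.122, 0.011, 0.25]
force: [-7.3, -2.2, 12.7]
width: 14.6
```

```bash
python3 st.py
```

```text
clk 13.2 tcp bay [-34.6  84.3] z 87.8 rot [3.122 0.011 0.25 ] Fbay [-7.6 -0.3 12.7] T [0.06 1.63 0.15] 14.6
```

```bash
python3 - <<'E'
from rk import *
rack("top",3);rack("side",3)
for n in("top","side"):
    p=get_image(n)["image"];c=p[90:240,100:300] if n=="top" else p[200:320,110:260]
    cv2.imwrite(f"pics/{n}8.png",cv2.resize(c,None,fx=4,fy=4,interpolation=cv2.INTER_CUBIC))
E
```

```text
top plate 714 rect centre [-40.9  81. ] size [127.   79.9] ang 89.9 slope bayx,bayy [-0.035 -0.01 ] z [10.7 14.3 21.3]
top bar 125 rect centre [-38.5  82.4] size [128.3  10.6] ang 89.8 slope bayx,bayy [-0.053  0.001] z [72.2 75.8 78.8]
side plate 909 rect centre [-40.9  68.3] size [ 84.6 160.6] ang 1.5 slope bayx,bayy [-0.02  -0.007] z [12.8 16.8 23.5]
side bar 153 rect centre [-41.3  82.7] size [ 14.9 130.3] ang 0.7 slope bayx,bayy [ 0.155 -0.001] z [71.7 76.8 80.5]
```

View pics/side8.png

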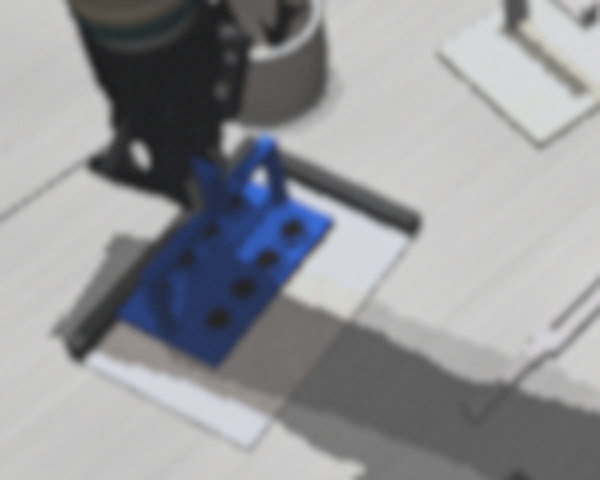

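View pics/top8.png

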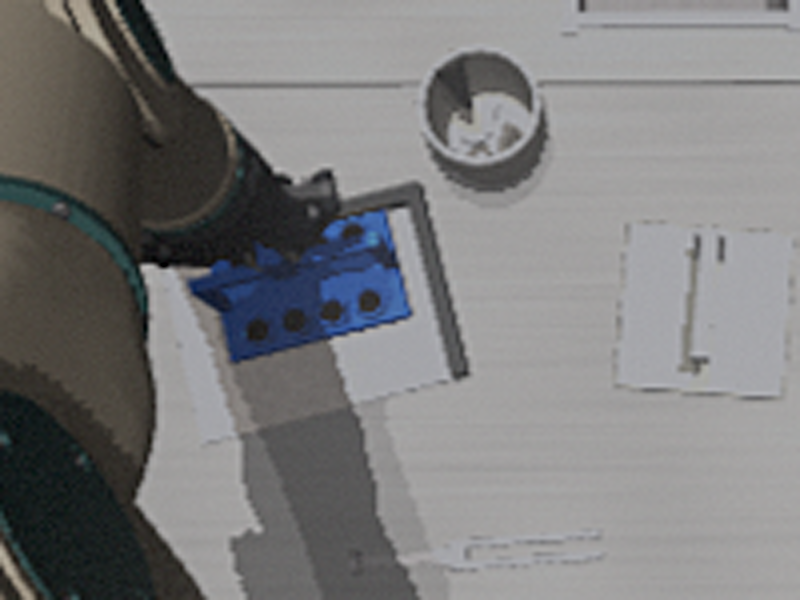

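Request:
send_rows(
  rows=[
    [-1,-0.0005,0.003,0,0],
    [-1,0,0.003,0.0003,0],
    [-1,0,0.003,0.0003,0],
  ],
)

```text
clock: 13.65
eef_pos: [604.5, 262.3, 87.5]
tool_rot: [3.127, 0.01, 0.252]
force: [-2.9, 4.8, 7.0]
width: 15.2
```

```bash
python3 st.py
```

```text
clk 13.65 tcp bay [-35.   79.5] z 87.5 rot [3.127 0.01  0.252] Fbay [-1.5  5.4  7. ] T [1.38 0.89 0.12] 15.2
```

Request:
send_rows(
  rows=[
    [-1,0.0003,0.003,0.0003,0],
    [-1,0.0003,0.003,0.0003,0],
    [-1,0.0003,0.003,0.0003,0],
  ],
)

```text
clock: 13.9
eef_pos: [605.1, 260.8, 87.7]
tool_rot: [3.137, 0.011, 0.256]
force: [-4.5, 4.0, 7.6]
width: 15.4
```

```bash
python3 st.py
```

```text
clk 13.9 tcp bay [-34.8  77.9] z 87.7 rot [3.137 0.011 0.256] Fbay [-3.4  5.1  7.6] T [ 0.9   0.94 -0.03] 15.4
```

Request:
send_rows(
  rows=[
    [-1,0.0005,0.002,0.0003,0],
    [-1,0.0005,0.002,0.0003,0],
  ],
)

```text
clock: 14.07
eef_pos: [605.3, 260.5, 87.9]
tool_rot: [-3.141, 0.012, 0.258]
force: [-4.8, 3.7, 8.6]
width: 15.0
```

```bash
python3 st.py
```

```text
clk 14.07 tcp bay [-34.7  77.7] z 87.9 rot [-3.141  0.012  0.258] Fbay [-3.7  4.8  8.6] T [ 0.48  0.9  -0.07] 15.0
```

```bash
python3 - <<'E'
from rk import *
rack("top",3);rack("side",3)
for n in("top","side"):
    p=get_image(n)["image"];c=p[90:240,100:300] if n=="top" else p[200:320,110:260]
    cv2.imwrite(f"pics/{n}9.png",cv2.resize(c,None,fx=4,fy=4,interpolation=cv2.INTER_CUBIC))
E
```

```text
top plate 701 rect centre [-40.7  75.2] size [127.6  80. ] ang 89.9 slope bayx,bayy [-0.024  0.006] z [11.2 14.8 20.5]
top bar 126 rect centre [-38.8  74.2] size [126.7  10.5] ang 89.8 slope bayx,bayy [0.141 0.002] z [71.  75.6 78.7]
side plate 877 rect centre [-40.7  76.2] size [132.4  81.7] ang 90.0 slope bayx,bayy [-0.026 -0.001] z [12.9 16.8 23. ]
side bar 152 rect centre [-40.7  75.5] size [ 11.  131.9] ang 0.7 slope bayx,bayy [0.1   0.004] z [71.5 77.2 80.2]
```

View pics/side9.png

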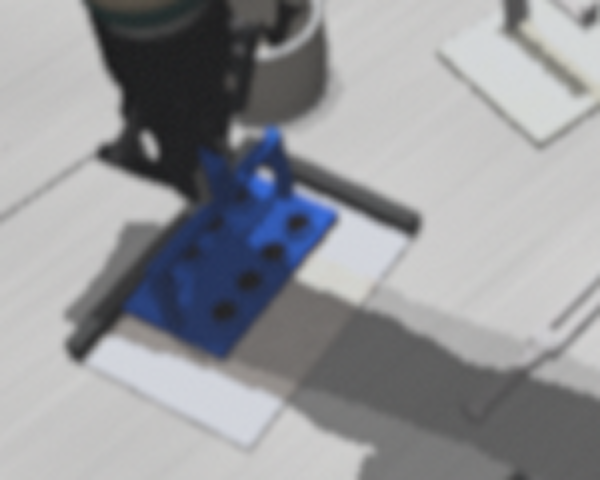

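View pics/top9.png

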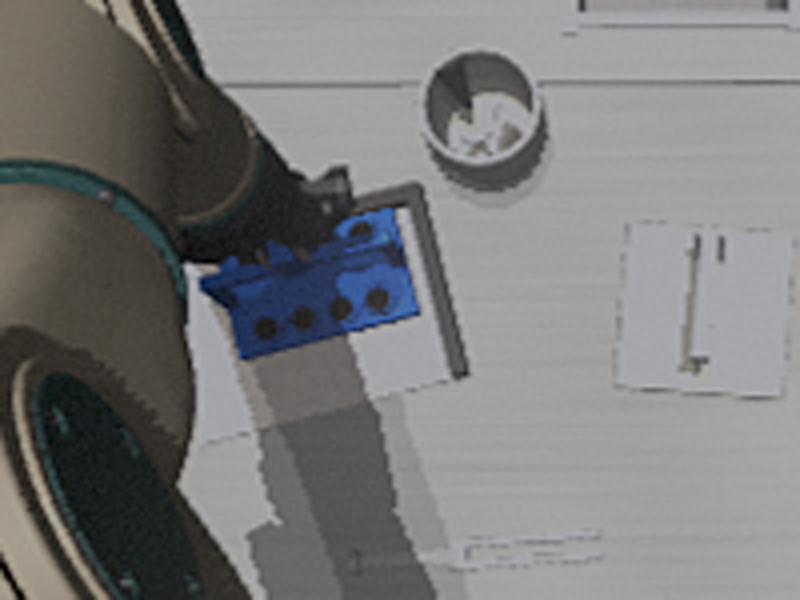

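Request:
send_rows(
  rows=[
    [-1,-0.0005,0.005,0,0],
    [-1,0,0.005,0,0],
  ],
)

```text
clock: 14.43
eef_pos: [606.6, 254.0, 88.1]
tool_rot: [-3.138, 0.012, 0.261]
force: [-2.0, 2.7, 5.0]
width: 15.0
```

```bash
python3 st.py
```

```text
clk 14.43 tcp bay [-35.1  71. ] z 88.1 rot [-3.138  0.012  0.261] Fbay [-1.3  3.1  5. ] T [0.5  0.49 0.05] 15.0
```

Request:
send_rows(
  rows=[
    [-1,0.0005,0.004,0.0003,0],
    [-1,0.0005,0.003,0.0003,0],
  ],
)

```text
clock: 14.6
eef_pos: [607.8, 250.2, 88.4]
tool_rot: [-3.133, 0.013, 0.262]
force: [-5.9, 6.2, 9.4]
width: 14.6
```

```bash
python3 st.py
```

```text
clk 14.6 tcp bay [-34.8  67. ] z 88.4 rot [-3.133  0.013  0.262] Fbay [-4.1  7.5  9.4] T [ 0.98  1.14 -0.07] 14.6
```

Request:
send_rows(
  rows=[
    [-1,0.001,0.003,0.0003,0],
    [-1,0.001,0.003,0.0003,0],
  ],
)

```text
clock: 14.77
eef_pos: [608.5, 249.0, 89.0]
tool_rot: [-3.126, 0.016, 0.263]
force: [-6.4, 6.2, 8.5]
width: 15.0
```

```bash
python3 st.py; python3 - <<'E'
from rk import *
rack("top",3);rack("side",3)
E
```

```text
clk 14.77 tcp bay [-34.5  65.7] z 89.0 rot [-3.126  0.016  0.263] Fbay [-4.6  7.7  8.5] T [ 1.21  1.44 -0.14] 15.0
top plate 703 rect centre [-41.1  64.1] size [ 79.7 129.3] ang 0.5 slope bayx,bayy [-0.031  0.015] z [11.2 15.7 21.6]
top bar 104 rect centre [-39.   58.2] size [115.9  11. ] ang 89.4 slope bayx,bayy [0.125 0.023] z [73.  77.1 80.1]
side plate 851 rect centre [-41.3  65.4] size [ 81.6 132.7] ang 0.0 slope bayx,bayy [-0.025  0.014] z [14.  18.1 23.3]
side bar 132 rect centre [-39.7  64. ] size [ 11.8 132.7] ang 0.9 slope bayx,bayy [0.082 0.013] z [71.3 77.9 80.4]
```

Request:
send_rows(
  rows=[
    [-1,0,-0.001,0.002,0],
    [-1,0,0,0.001,0],
  ],
)

```text
clock: 15.03
eef_pos: [608.1, 250.2, 88.2]
tool_rot: [-3.125, 0.017, 0.262]
force: [-3.8, 0.9, 9.7]
width: 14.9
```

```bash
python3 st.py; python3 - <<'E'
from rk import *
rack("top",3);rack("side",3)
E
```

```text
clk 15.03 tcp bay [-34.6  66.9] z 88.2 rot [-3.125  0.017  0.262] Fbay [-3.4  1.8  9.7] T [-0.18  0.64 -0.07] 14.9
top plate 705 rect centre [-40.9  64.1] size [ 79.6 130.3] ang 0.1 slope bayx,bayy [-0.028  0.006] z [11.2 15.  20.6]
top bar 103 rect centre [-39.   58.4] size [116.   10.3] ang 89.9 slope bayx,bayy [-0.022  0.005] z [72.1 76.5 79.4]
side plate 869 rect centre [-41.4  65.3] size [133.1  80.7] ang 89.5 slope bayx,bayy [-0.026  0.004] z [13.3 17.2 22.9]
side bar 145 rect centre [-42.   65.1] size [ 15.6 130.4] ang 0.3 slope bayx,bayy [0.062 0.008] z [71.5 77.3 80.3]
```

Flat again and in the corner. I'll release and re-measure.

Request:
send_rows(
  rows=[
    [-0.6,0,0,0,0],
    [-0.3,0,0,0,0],
    [-0.3,0,0,0,0],
    [-0.3,0,0,0,0],
  ],
)

```text
clock: 15.47
eef_pos: [609.7, 245.5, 86.8]
tool_rot: [-3.13, 0.017, 0.259]
force: [0.7, -0.1, 0.8]
width: 29.8
```

```bash
python3 st.py; python3 - <<'E'
from rk import *
rack("top",3);rack("side",3)
E
```

```text
clk 15.47 tcp bay [-34.2  62. ] z 86.8 rot [-3.13   0.017  0.259] Fbay [ 0.6 -0.3  0.8] T [ 0.01 -0.04  0.03] 29.8
top plate 667 rect centre [-41.4  64.2] size [ 77.9 130.8] ang 0.6 slope bayx,bayy [-0.004 -0.007] z [10.1 13.3 19.8]
top bar 104 rect centre [-40.6  57.1] size [111.7  11.3] ang 89.2 slope bayx,bayy [0.044 0.004] z [71.  74.4 78.1]
side plate 874 rect centre [-42.1  64.8] size [133.7  80. ] ang 89.1 slope bayx,bayy [-0.003 -0.004] z [11.7 15.4 21.6]
side bar 155 rect centre [-43.  66.] size [ 13.7 130.9] ang 0.5 slope bayx,bayy [0.168 0.002] z [70.2 76.5 79.5]
```

Request:
send_rows(
  rows=[
    [0.2,0,0,0,0],
    [0.2,0,-0.002,-0.005,0],
    [0.2,0,0,-0.015,0],
    [0.2,0,0,-0.02,0],
    [0.2,0,0,-0.025,0],
    [0.2,0,0,-0.025,0],
    [0.2,-0.02,0,-0.02,0],
    [0.2,-0.03,0,-0.01,0],
    [0.2,-0.03,0,0,0],
    [0.2,-0.03,0,0,0],
    [0.2,-0.02,0,0,0],
    [0.2,0,0,0,0],
  ],
)

```text
clock: 16.57
eef_pos: [482.1, 212.5, 216.1]
tool_rot: [-3.13, 0.014, 0.258]
force: [-0.6, -0.4, -0.4]
width: 51.6
```

```bash
python3 st.py; python3 - <<'E'
from rk import *
rack("top",3);rack("side",3)
for n in("top","side"):
    p=get_image(n);pickle.dump(p,open(n+"10.pkl","wb"));p=p["image"];c=p[90:240,100:300] if n=="top" else p[200:320,110:260]
    cv2.imwrite(f"pics/{n}10.png",cv2.resize(c,None,fx=4,fy=4,interpolation=cv2.INTER_CUBIC))
E
```

```text
clk 16.57 tcp bay [-166.    62.3] z 216.1 rot [-3.13   0.014  0.258] Fbay [-0.7 -0.3 -0.4] T [-0.07  0.04 -0.05] 51.6
top plate 643 rect centre [-41.2  63.9] size [ 80.7 129.1] ang 0.3 slope bayx,bayy [-0.001 -0.   ] z [10.1 13.6 20.7]
top bar 123 rect centre [-37.7  53. ] size [ 16.5 103.7] ang 0.0 slope bayx,bayy [ 0.124 -0.009] z [71.  75.  77.5]
side plate 1008 rect centre [-38.8  59.9] size [143.3  86.3] ang 89.3 slope bayx,bayy [-0.008 -0.004] z [11.3 15.7 22.4]
side bar 197 rect centre [-43.5  65.2] size [ 18.9 132.9] ang 0.3 slope bayx,bayy [ 0.049 -0.004] z [71.  76.  79.6]
```

View pics/side10.png

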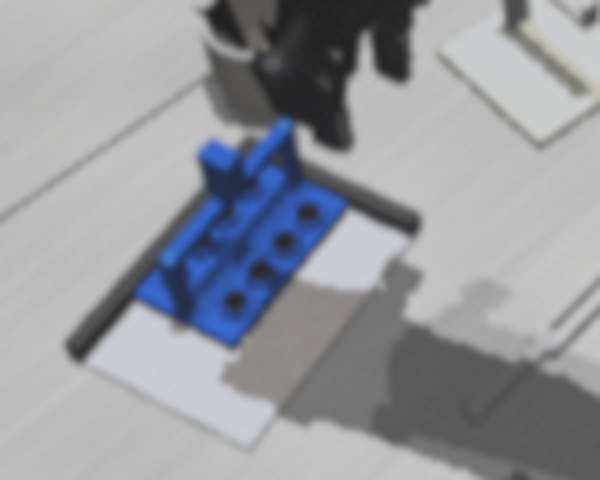

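View pics/top10.png

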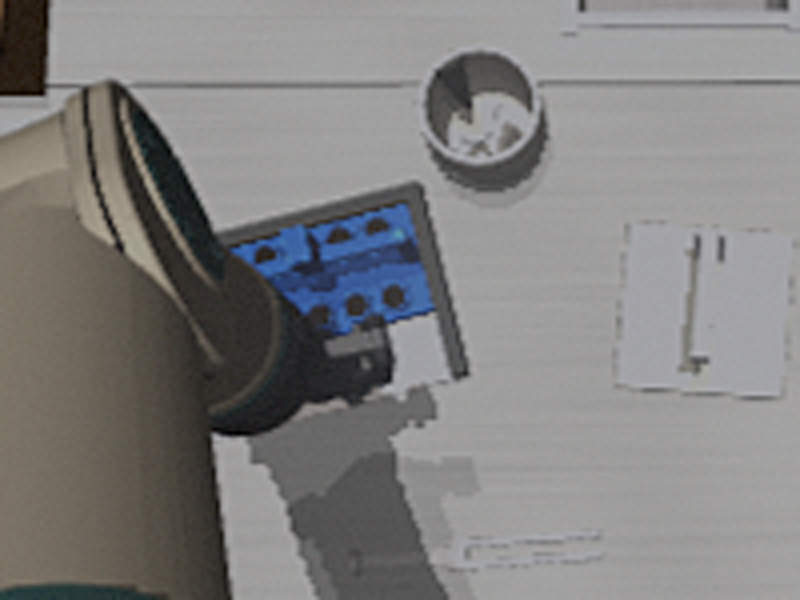

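```bash
cat > fitrack.py <<'E'
from bay import *
def fitrack(p,b,q0,z=3,occ=None,save=None):
    L=[box(-40,40,-65,65,z,z+10),box(-5,5,-65,-55,z+10,z+63),box(-5,5,55,65,z+10,z+63),box(-5,5,-65,65,z+63,z+72),box(-12,12,-8,8,z+72,z+110)]
    L+=[box(-36,36,-60,60,z+10,z+12)]
    im=p["image"][b[1]:b[3],b[0]:b[2]];im=cv2.resize(im,None,fx=S,fy=S,interpolation=cv2.INTER_CUBIC).astype(int)
    m=(im[...,0]-im[...,2]>42)
    m=cv2.morphologyEx(m.astype(np.uint8),cv2.MORPH_CLOSE,np.ones((25,25)))>0
    off=np.array(b[:2])-.5+.5/S
    v=np.ones(m.shape,bool)
    if occ is not None:
        for o in occ: v[int((o[1]-b[1])*S):int((o[3]-b[1])*S),int((o[0]-b[0])*S):int((o[2]-b[0])*S)]=0
    def cost(q):
        k=rend(p,q,L,off,m.shape)
        k=cv2.morphologyEx(k,cv2.MORPH_CLOSE,np.ones((25,25)))>0
        return 1-(k&m&v).sum()/((k|m)&v).sum()
    q0=np.array(q0)
    r=minimize(cost,q0,method="Nelder-Mead",options=dict(initial_simplex=q0+np.array([[0,0,0],[6,0,0],[0,6,0],[0,0,.05]]),xatol=.02,fatol=1e-6))
    if save:
        k=rend(p,r.x,L,off,m.shape);cv2.imwrite(save,np.dstack([m*255,k*255,v*80]).astype(np.uint8))
    return r.x,r.fun
E
python3 - <<'E'
from fitrack import *
def rel(q,bq=(572.6+.9,264.6+.6,.256)):
    pass
for n,b,bb,bq0 in(("side",(135,222,205,294),(124,230,221,314),None),("side",(135,222,205,294),None,None)):
    p=pickle.load(open(n+"10.pkl","rb"));p0=pickle.load(open(n+"0.pkl","rb"))
    bq,_=fitbay([p0],[(124,230,221,314)],[572,264,.256])
    c=tf(bq,np.array([[65.,-90,3]]))[0,:2]
    q,f=fitrack(p,b,[603,247,.256],save="pics/fs.png")
    d=q[:2]-c;cc,s=np.cos(bq[2]),np.sin(bq[2])
    print(n,q.round(3),round(f,4),"rel",np.round([cc*d[0]+s*d[1],-s*d[0]+cc*d[1]],2),"dyaw",round(q[2]-bq[2],4));break
E
```

```text
side [6.06717e+02 2.45911e+02 2.69000e-01] 0.0712 rel [-37.15  61.99] dyaw 0.0116
```

View pics/fs.png

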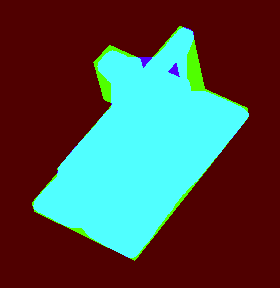

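Request:
send_rows(
  rows=[
    [0.2,0,0.02,0,0],
    [0.2,0,0.035,0,0],
    [0.2,0,0.035,0,0],
    [0.2,0,0.035,0,0],
    [0.2,0,0.035,0,0],
    [0.2,0,0.035,0,0],
    [0.2,0,0.03,0,0],
    [0.2,0,0.02,0,0],
    [0.2,0,0,0,0],
  ],
)

```text
clock: 17.52
eef_pos: [566.3, -30.4, 209.0]
tool_rot: [-3.131, 0.001, 0.263]
force: [0.3, -0.5, 0.2]
width: 51.3
```

```bash
python3 st.py; python3 - <<'E'
from fitrack import *
from rk import *
rack("top",3)
p=get_image("top");pickle.dump(p,open("top11.pkl","wb"))
s=get_image("side");pickle.dump(s,open("side11.pkl","wb"))
cv2.imwrite("pics/top11.png",cv2.resize(p["image"][120:215,125:240],None,fx=6,fy=6,interpolation=cv2.INTER_CUBIC))
cv2.imwrite("pics/side11.png",cv2.resize(s["image"][205:315,120:225],None,fx=5,fy=5,interpolation=cv2.INTER_CUBIC))
for n,pp,b in(("top",p,(145,130,225,195)),("side",s,(135,215,205,294))):
    q,f=fitrack(pp,b,[603,247,.256],save=f"pics/f{n}.png")
    bq=dict(top=[572.37,264.5,.256],side=[573.5,265.2,.258])[n]
    c=tf(bq,np.array([[65.,-90,3]]))[0,:2]
    d=q[:2]-c;cc,ss=np.cos(bq[2]),np.sin(bq[2])
    print(n,q.round(3),round(f,4),"rel",np.round([cc*d[0]+ss*d[1],-ss*d[0]+cc*d[1]],2),"dyaw",round(q[2]-bq[2],4))
E
```

```text
clk 17.52 tcp bay [-146.1 -193.9] z 209.0 rot [-3.131e+00  1.000e-03  2.630e-01] Fbay [ 0.2 -0.6  0.2] T [-0.06 -0.06 -0.02] 51.3
top plate 816 rect centre [-40.7  64.1] size [130.2  79.9] ang 89.9 slope bayx,bayy [-0.    -0.004] z [ 9.7 13.6 20.2]
top bar 168 rect centre [-37.6  64.6] size [ 15.8 127.1] ang 0.0 slope bayx,bayy [ 0.029 -0.004] z [70.3 74.5 77.7]
top [6.02734e+02 2.47406e+02 2.45000e-01] 0.0624 rel [-39.95  65.77] dyaw -0.0108
side [6.06801e+02 2.45850e+02 2.76000e-01] 0.0799 rel [-37.74  62.79] dyaw 0.0176
```

View pics/top11.png

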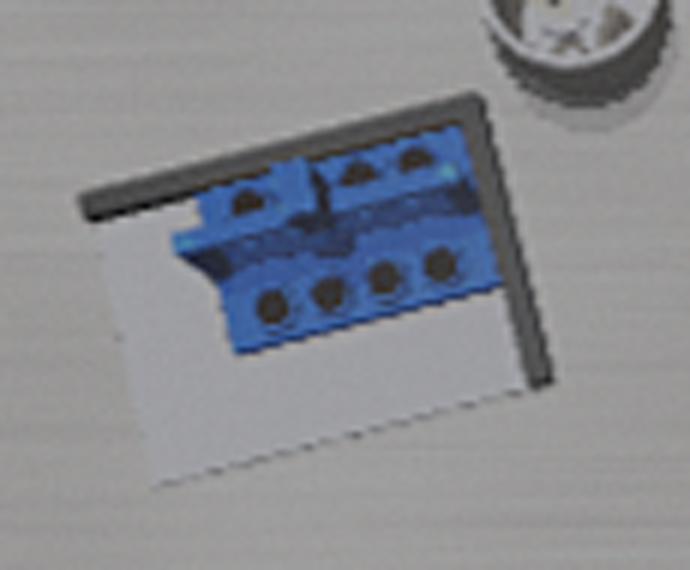

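View pics/side11.png

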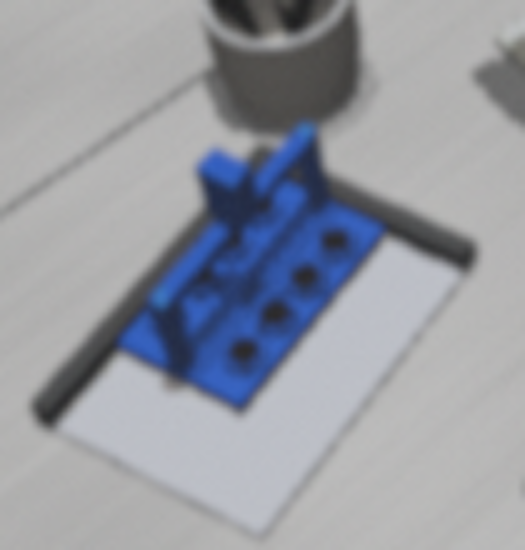

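```bash
python3 - <<'E'
from h import *
C=np.array([658.5,194.2]);Y=.256;c,s=np.cos(Y),np.sin(Y)
def bayf(X):
    q=X[:,:2]-C;return np.c_[c*q[:,0]+s*q[:,1],-s*q[:,0]+c*q[:,1]]
from scipy.ndimage import map_coordinates as mc
def edge(p,base,dirv,z,ts,sig,rng=10):
    # sample along bay-direction lines at height z; base pts list; find max gradient subpixel
    out=[]
    for t in ts:
        a=np.linspace(-rng,rng,161)
        P=np.array([base(t)+dirv*k for k in a])
        W=np.c_[C[0]+c*P[:,0]-s*P[:,1],C[1]+s*P[:,0]+c*P[:,1],np.full(len(P),z)]
        uv=proj(p,W);v=mc(sig(p["image"].astype(float)),[uv[:,1],uv[:,0]],order=3)
        h=(v.max()+v.min())/2;i=np.where(np.diff(np.sign(v-h)))[0]
        if len(i):
            j=i[np.argmin(abs(a[i]))];out.append((t,a[j]+(h-v[j])/(v[j+1]-v[j])*(a[1]-a[0])))
    return np.array(out)
blue=lambda im:im[...,0]-im[...,2]
gray=lambda im:im.mean(-1)
def rep(l,o):
    k=np.polyfit(o[:,0],o[:,1],1);r=o[:,1]-np.polyval(k,o[:,0]);g=abs(r)<1.5
    k=np.polyfit(o[g,0],o[g,1],1);print(l,"slope",k[0].round(4),"off at mid",np.polyval(k,o[:,0].mean()).round(2),"n",g.sum(),"rms",np.std(o[g,1]-np.polyval(k,o[g,0])).round(2))
for n in("top","side"):
    p=pickle.load(open(n+"11.pkl","rb"));p0=pickle.load(open(n+"0.pkl","rb"))
    rep(n+" near plate edge (x=-80) z8",edge(p,lambda t:np.array([-80.,t]),np.array([1.,0]),3,np.arange(8,123,3),blue))
    rep(n+" left plate edge (y=130)",edge(p,lambda t:np.array([t,130.]),np.array([0.,1]),3,np.concatenate([np.arange(-77,-55,2)]),blue))
    rep(n+" bay near edge x=-130",edge(p0,lambda t:np.array([-130.,t]),np.array([1.,0]),3,np.arange(8,170,3),gray,6))
    rep(n+" bay left edge y=182",edge(p0,lambda t:np.array([t,182.]),np.array([0.,1]),3,np.arange(-125,-5,3),gray,6))
    rep(n+" long stop floor line x=0",edge(p0,lambda t:np.array([0.,t]),np.array([1.,0]),3,np.arange(8,170,3),gray,6))
E
```

```text
top near plate edge (x=-80) z8 slope 0.0008 off at mid 1.07 n 39 rms 0.14
top left plate edge (y=130) slope -0.0014 off at mid 1.06 n 11 rms 0.21
top bay near edge x=-130 slope 0.0013 off at mid 1.1 n 52 rms 0.53
top bay left edge y=182 slope 0.0083 off at mid 0.04 n 34 rms 0.75
top long stop floor line x=0 slope 0.0003 off at mid -0.57 n 54 rms 0.31
side near plate edge (x=-80) z8 slope 0.0018 off at mid 4.65 n 39 rms 0.22
side left plate edge (y=130) slope -0.027 off at mid -3.46 n 11 rms 0.17
side bay near edge x=-130 slope -0.0015 off at mid 2.45 n 54 rms 0.14
side bay left edge y=182 slope -0.0004 off at mid -1.53 n 40 rms 0.2
side long stop floor line x=0 slope -0.0002 off at mid 1.23 n 54 rms 0.15
```

```bash
python3 - <<'E'
from h import *
from cell import *
for n in("side",):
    a=pickle.load(open(n+"0.pkl","rb"));b=get_image(n)
    for q in("grey_rack","tuning_fork","tip_pot"):
        r=recognise(b,q);print(q,r[0]["box"] if r else None)
d=read_state();print(d["clock"],d["force"],np.abs(d["qd"]).max())
finish_job()
E
```

```text
grey_rack [291.1, 138.9, 329.4, 181.9]
tuning_fork [224.5, 256.4, 274.0, 303.7]
tip_pot [126.6, 233.6, 213.6, 312.1]
17.8667 [-0.27102551  0.0887334   0.29302636] 0.004831393635724082
the job is handed in; nothing more can be done
```

I handed the job in at about 18 s, with the blue rack released, flat and snug in the corner of the smaller bay. No verdict is reported.

**What I did:**
- I lifted the rack about 26 mm off the hook and drew it about 100 mm clear along the stand's -x.
- I carried it upright to the bay and set it down about 17–18 mm short of both stops.
- I let go and regripped it there, so it settled flat.
- I then slid it against the long stop and after that the short one, let go, and moved the arm well away.

**Last checks:**
- **Position:** The top camera puts the rack's origin at about x = -40, y = 65 mm from the corner. The plate's near edge is parallel to the stop within 0.003 rad, its slope is about 0, and no gap shows at either stop.
- **Disagreement between cameras:** The side camera's outline fit reads 2–3 mm off, at (-37.7, 62.8) and 0.018 rad. That would put the rack inside the stops, so I took it as calibration or shadow bias. The top camera's outline fit gave -0.011 rad in yaw.
- **Contact force:** I felt contact at both stops. Pressing on the short one tilted the rack by about 0.02 rad for a moment, and it lay flat again once I eased off.
- **Other things:** The grey rack and tuning fork are at the same image positions within about 4 px. The network's last answer for the tip pot was the bay instead, so that check failed. The final pictures show the pot in its original place.

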